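# Clear the plate viewer's lid, raise it to the red pointer and hold it

### The job

A small box of cover glasses has been left on the blue lid of the plate viewer. Handle it gently, as it holds thin glass: lift it off and set it down on the black mat, and leave it there right way up. Only then raise the lid by its steel bar handle until the lid lies in line with the red pointer at its side, and finish while still holding it there by the handle, because the lid falls shut when let go; leave the pointer and everything else on the bench as they are.

Things in the scene. Friction and masses are not known exactly. Their poses are not given: they have to be found in the camera images.
- viewer: the plate viewer, a white open-topped case 200 x 180 x 88 mm (x, y, z), fixed to the bench; origin under its centre at bench level. Its -x side is the front (toward the robot), its hinged lid closes the top (upper face of the shut lid 98 mm above the bench), and a steel quadrant arc with a red pointer stands along its -y side, within 116 mm of the centre in y and up to 245 mm above the bench
- lid: blue lid, 204 x 184 x 8 mm, 0.25 kg. Origin mid hinge line, at half thickness, 100 mm behind its centre (+x) and 94 mm above the bench. Axes turn with it: y along the hinge (as the viewer's y), lid extends to -x, z its upper side. Angle: turn about y, 0 shut and level, growing as the front edge rises, stop 1.35 rad. Free hinge: it falls shut when let go. The red pointer sets the angle
- lid_bar (a point): middle of the steel bar handle on the lid near its front edge: round bar 10 mm thick, about 90 mm clear length, along the lid's y, on two end posts. On the bar's axis, 184 mm from the hinge line along the lid (its -x) and 45 mm out from the lid's middle plane (41 mm above its upper face). Held lightly across, the bar can turn between the fingers while the lid swings
- pointer (a joint): angle of the red pointer, measured exactly as the lid's angle about the same hinge line (0 level, growing upward); between 0.5 and 1.0 rad here. It stays where it is set by friction; it must not be moved
- pointer_tip (a point): free end of the red pointer (a flat red arm 165 mm long, 12 mm deep, 7 mm thick) at the lid's -y side, 165 mm from the hinge line and 105.5 mm from the viewer's middle plane; x, y, z axes turn with the pointer as the lid's do with the lid
- glass_box: small box of cover glasses with an orange top and a white bottom, 31 x 31 x 16 mm, about 30 g; origin under its centre. It starts on the shut lid, behind the handle. Brittle: more than 90 N of contact force on it, both fingers added, breaks it (so well under 45 N of grip; 20 to 30 N is plenty), knocks included
- mat: black rubber mat 120 x 120 x 3 mm fixed flat on the bench; origin under its centre. Beside the viewer, on its left or right
- petri: clear petri dish with pale brown content, 90 mm across, 15 mm high, loose on the bench on the side opposite to the mat; a bystander, origin under its centre
- timer: white and blue lab timer, 52 x 84 x 35 mm, loose in front of the viewer, to the left; a bystander, origin under its centre
There are look-alikes about, which are no part of the job. Several things have the shape of the mat; the one meant has the colours described above.

How it is judged:
On the way, in this order (a step that is already met when the one before it is completed fails the run):
1. the box of cover glasses stands on the mat, let go (x of glass_box in the frame of mat between -0.055 and 0.055 m and y of glass_box in the frame of mat between -0.055 and 0.055 m and height (world z) of glass_box below 0.006 m and angle between glass_box's own z axis and vertical below 0.15 rad and contact force between glass_box and the fingers below 0.05 N), for 0.2 s.
2. the lid is held by its handle in line with the red pointer (angle between the x axis of lid and the x axis of pointer_tip, either way round below 0.08 rad and contact force between lid and the fingers above 0.4 N and distance between the grasp point and lid_bar below 0.06 m), for 0.2 s.
At the end, for the whole second after the job is handed in: The lid stands still within 0.08 rad (4.5 degrees) of the red pointer's angle, carried by the fingers on its bar handle; the box of cover glasses rests right way up and released on the mat, its centre at least 5 mm inside the mat's edges (all of step 1 and all of step 2 and angle between lid's own z axis and vertical above 0.4 rad and angular speed of lid below 0.05 rad/s); the arm keeps its last pose, push and grip.
It fails at once if the box of cover glasses is squeezed or knocked with more than 90 N (contact force between glass_box and anything else above 90 N).
It fails at once if the lid is raised before the box of cover glasses has been taken to the mat (angle between lid's own z axis and vertical above 0.12 rad and horizontal distance between glass_box and mat above 0.085 m).
It fails at once if the pointer is moved (distance of pointer_tip from where it was at the start of the episode above 0.01 m).
It fails at once if a bystander is moved by more than 20 mm (distance of any of petri, timer from where it was at the start of the episode above 0.02 m).
It also fails if it takes over 58 s, if anything falls off the work surface, if the arm or the gripper's body presses on something with over 40 N, if the wrist force passes 120 N, or if a joint passes its speed limit or range.

### The arm

A 7-joint arm with a two-finger parallel gripper is mounted at the origin on a cart in front of the work surface, level with it; the furniture and walls round the work are solid. World frame = base frame: x ahead of the robot, y to its left, z up, the work surface at z = 0. Lengths are in m, angles in rad, forces in N, time in s.
With the tool pointing down it reaches from about 0.425 to 0.925 m from the base axis. Payload 6.8 kg.
Tool frame: the origin (TCP) lies between the finger pads; the fingertips stand finger_overhang ahead of it and the grasp point (between the pads) lies 6 mm ahead of it (finger_overhang is the distance from the TCP to the fingertips, in m); z points along the fingers, y is the line along which they close (so a half turn about z gives the same grasp; the last joint's range is limited). The gripper opens to 85 mm and grips with 20 to 120 N. Pads are 22 mm wide; open, the fingers measure 114 mm over their backs; the gripper's body (76 mm by 85 mm) begins 54 mm behind the grasp point. The pads swing forward as they close: fully open they stand 13 mm farther back than shut.
Start: joints at [1.075, 0.477, 0.022, 1.555, -0.011, 1.109, -0.083], TCP at [0.255, -0.625, 0.256] pointing down, gripper open.
Joint ranges: [-2.96, 2.96], [-0.34, 2.1], [-1.41, 1.46], [0.24, 2.44], [-1.37, 4.51], [0.17, 1.92], [-2.96, 2.96]. Speed limits (rad/s): [2.39, 2.39, 3.14, 3.14, 3.14, 3.14, 3.14].

### API

Orientations are given as a unit quaternion [w, x, y, z].
In Python, from station import * gives the robot as it stands.
- The arm moves only by the tool drive_tool, never from a script. Its argument "increments" is a list of rows, each an object of numbers: "claw": the finger opening in m, from 0 to 0.0854; "dx", "dy", "dz": the shift along the tool's x, y, z in m; "wx", "wy", "wz": the turn, a rotation vector about the tool's x, y, z in degrees. A call has 1 to 20 rows; each row shifts and turns the commanded pose from where the row before left it, along the tool's axes as they then stand; what a row does not reach is not made up. A row lasts 1/8 s, in which the tool goes at most 62.5 mm and 10.7 degrees, less where a joint would pass 70% of its speed; a pose out of reach is approached as far as the arm can. A call with a gripper value outside its range is refused whole. The fingers move at their own pace and stop on an object; "newtons" is the grip in N (left out, the last holds). Time passes only in rows, so rows that do not move let the fingers close. It gives the time, the measured TCP pose, the force, the opening and the grip force at its end, in the units of the state.
- get_obs(): the state, without advancing time (a new reading comes with each control period).
- read_camera(name): name is "scene" or "top" or "wrist"; returns (picture, depth): 384x512x3 uint8, red, green, blue; 384x512 float32, m along the optical axis (not along the pixel's ray), 0 where there is no reading.
- calibration(name): a dict with "intrinsics" (3x3 intrinsics, pixels), "R" (3x3) and "t" (3): a world point X has camera coordinates R X + t; the wrist camera has in their place "mount" (4x4, takes a point from camera to tool coordinates, whose origin is the TCP and whose axes are the flange's). Camera axes: x right, y down, z forward; pixel columns grow to the right and rows downward; lengths in m; the calibration is good to about 2 mm. The wrist camera is an equidistant fisheye: a pixel r from the principal point sees the ray r / f radians off the axis. A picture is of the moment at which its call begins: read the wrist's pose just before it. calibration takes no time and is no camera call.
- hand_in(): hands the job in; it is judged then, once.
The state is a dict: "t": time; "q": joint angles; "joint_vel": joint speeds; "joint_torque": joint torques, N m; "eef_pos": TCP position; "tool_rot": TCP orientation; "contact_force": force on the tool from outside, world axes, zero at the start; "torque": the same for the moment, N m; "gripper_width": opening from 0.0 (shut) to 1.0 (fully open); "grasp_force": force on a finger pad.
Only numpy, scipy, OpenCV 4.12 (cv2) and the standard library are available. Lean on these libraries where they do the work, as an engineer would, in place of code of your own. Each camera call takes 0.05 s, during which the arm holds its last target. There are 200 camera calls.

## Working session

There is one attempt and no reset: what is moved stays moved. The work goes in short steps, Python scripts to look and compute and a tool call to move; the robot and the scene stay as the last step left them, time stands still between calls to the robot, and variables do not carry over. Pictures are saved under pics/ and viewed, at most 10 in all, crops included, and the job is handed in when it is done.

Besides the shell and the picture viewer there is one more tool, called after "Request:" as name(argument=value, ...) on one line, values as JSON. drive_tool: Moves the arm, as the interface text tells. Its arguments: {"type":"object","properties":{"increments":{"type":"array","items":{"type":"object","properties":{"claw":{"type":"number"},"dx":{"type":"number"},"dy":{"type":"number"},"dz":{"type":"number"},"wx":{"type":"number"},"wy":{"type":"number"},"wz":{"type":"number"}}}},"newtons":{"type":"number"}},"required":["increments"]}

```bash
ls; mkdir -p pics
python3 - <<'E'
from station import *
import cv2, numpy as np
o=get_obs(); print(o)
for n in ("scene","top"):
    p,d=read_camera(n); cv2.imwrite(f"pics/{n}0.png",p[:,:,::-1]); np.savez(f"{n}0.npz",p=p,d=d)
    c=calibration(n); print(n,c)
print(calibration("wrist"))
a=cv2.imread("pics/scene0.png");b=cv2.imread("pics/top0.png")
E
```

```text
pics
{'t': 0.0, 'q': array([ 1.07486837,  0.47777382,  0.02234543,  1.55644375, -0.01151215,
        1.10929868, -0.08308895]), 'joint_vel': array([ 0.00072827, -0.00094041, -0.00014578, -0.00070167,  0.00080616,
       -0.00062583, -0.00073354]), 'joint_torque': array([-1.33371987e-04, -5.96449900e+01,  1.60761058e+00, -2.81192923e+01,
        1.24613161e-02,  9.38696845e-03,  8.71156203e-06]), 'eef_pos': array([ 0.255055  , -0.62437184,  0.25534666]), 'tool_rot': array([-8.66801133e-04,  9.81254987e-01,  1.92711817e-01, -2.33599751e-04]), 'contact_force': array([ 0.68680809, -0.40722914, -0.46878245]), 'torque': array([-0.05297415, -0.0253444 , -0.01151687]), 'grasp_force': 0.0, 'gripper_width': 0.9999966491253492}
scene {'intrinsics': array([[400.10340578,   0.        , 249.35175219],
       [  0.        , 400.10340578, 185.26819221],
       [  0.        ,   0.        ,   1.        ]]), 'R': array([[-7.49877860e-01,  6.61575871e-01, -7.49111825e-04],
       [ 5.86333851e-01,  6.64067812e-01, -4.63925162e-01],
       [-3.06424232e-01, -3.48326438e-01, -8.85874078e-01]]), 't': array
[... 241 characters left out ...]
, -0.99974905, -0.01332049],
       [-0.99039522,  0.0196664 , -0.13685954],
       [ 0.13708716,  0.01072752, -0.9905009 ]]), 't': array([-0.18658335,  0.58114301,  1.38232333])}
{'intrinsics': array([[297.31863964,   0.        , 256.54368084],
       [  0.        , 297.31863964, 194.2237867 ],
       [  0.        ,   0.        ,   1.        ]]), 'mount': array([[ 2.88956658e-04, -9.53271511e-01, -3.02114783e-01,
         7.79392223e-02],
       [ 9.99998913e-01, -1.61376894e-04,  1.46564274e-03,
        -5.13230329e-04],
       [-1.44590982e-03, -3.02114878e-01,  9.53270428e-01,
        -1.17655279e-01],
       [ 0.00000000e+00,  0.00000000e+00,  0.00000000e+00,
         1.00000000e+00]])}
```

View pics/top0.png

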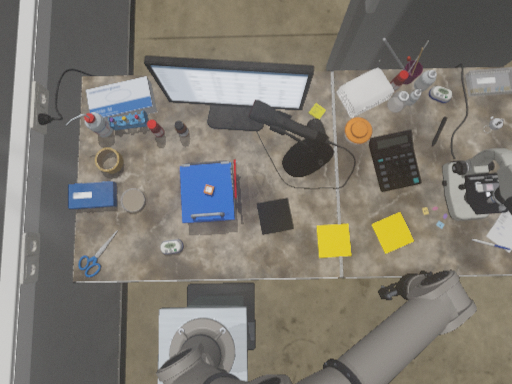

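View pics/scene0.png

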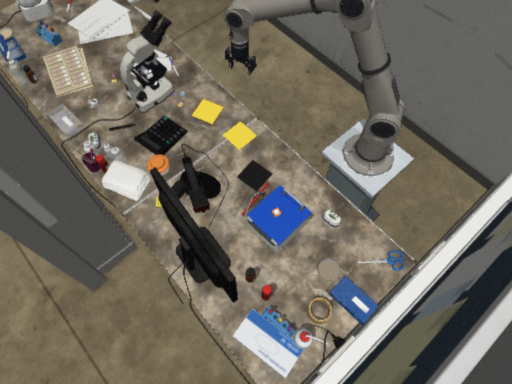

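Top view: blue lid at about (207,192) with the small orange box at (209,190), bar at (210,214), and red pointer at (237,188). The mat look-alikes are black (275,216), yellow (334,240) and yellow (392,232). The black one fits, as the mat is described as black and beside the viewer. The timer is at (171,246) and the petri dish at (131,200).

```bash
cat > h.py <<'E'
import numpy as np, cv2
from station import *
from scipy.spatial.transform import Rotation as Rn
def ray(n,uv):
    c=calibration(n);K=c["intrinsics"];uv=np.atleast_2d(uv).astype(float)
    d=np.c_[(uv[:,0]-K[0,2])/K[0,0],(uv[:,1]-K[1,2])/K[1,1],np.ones(len(uv))]
    return -c["R"].T@c["t"], d@c["R"]
def onz(n,uv,z):
    o,d=ray(n,uv); return o+d*((z-o[2])/d[:,2])[:,None]
def pts(n,mask,depth):
    v,u=np.nonzero(mask&(depth>0)); o,d=ray(n,np.c_[u,v]); return o+d*depth[v,u][:,None]
def biggest(m):
    k,l,s,c=cv2.connectedComponentsWithStats(m.astype(np.uint8)); i=1+np.argmax(s[1:,4]); return l==i
def win(m,a): r=np.zeros_like(m); r[a[1]:a[3],a[0]:a[2]]=m[a[1]:a[3],a[0]:a[2]]; return r
E
python3 - <<'E'
from h import *
np.set_printoptions(precision=4,suppress=True)
W={"top":dict(lid=(170,150,250,230),mat=(250,190,300,240),red=(228,155,246,235)),
   "scene":dict(lid=(235,180,320,250),mat=(230,155,275,192),red=(238,178,275,222))}
for n in W:
    f=np.load(n+"0.npz");p,d=f["p"],f["d"];hsv=cv2.cvtColor(p,cv2.COLOR_RGB2HSV);H,S,V=[hsv[...,i].astype(int) for i in range(3)]
    w=W[n]
    lid=biggest(win((H>100)&(H<130)&(S>150),w["lid"]))
    P=pts(n,lid,d); print(n,"lid z med",np.median(P[:,2]))
    ct=cv2.findContours(lid.astype(np.uint8),0,2)[0][0]; q=onz(n,ct[:,0,:],0.098)
    r=cv2.minAreaRect(q[:,:2].astype(np.float32)); print("lid rect",r, cv2.boxPoints(r).tolist())
    org=biggest(win((H<20)&(H>5)&(S>110)&(V>110),w["lid"])); v,u=np.nonzero(org); c=[u.mean(),v.mean()]
    print("box",c,org.sum(),onz(n,c,0.114))
    mat=biggest(win((V<50),w["mat"]));ct=cv2.findContours(mat.astype(np.uint8),0,2)[0][0]
    print("mat",cv2.minAreaRect(onz(n,ct[:,0,:],0.003)[:,:2].astype(np.float32)))
    red=win(((H<6)|(H>172))&(S>130)&(V>90),w["red"]); v,u=np.nonzero(red)
    P=pts(n,red,d); print("red n",len(P)); i=np.argsort(P[:,0]); print(P[i[::max(1,len(i)//14)]])
a=cv2.imread("pics/top0.png")[145:245,160:310]; b=cv2.imread("pics/scene0.png")[150:255,225:330]
cv2.imwrite("pics/crop.png",np.hstack([cv2.resize(a,None,fx=3,fy=3,interpolation=2),cv2.resize(b,(300,300),interpolation=2)]))
E
```

```text
top lid z med 0.09799135731521091
lid rect ((0.561514139175415, -0.029508791863918304), (0.20008584856987, 0.1810484677553177), 2.933438539505005) [[0.45696964859962463, 0.05577704310417175], [0.46623495221138, -0.1250341832637787], [0.6660586595535278, -0.11479462683200836], [0.6567933559417725, 0.06601659953594208]]
box [np.float64(212.4), np.float64(189.0)] 5 [[ 0.5696 -0.052   0.114 ]]Traceback (most recent call last):
  File "<stdin>", line 14, in <module>
  File "h.py", line 13, in biggest
    k,l,s,c=cv2.connectedComponentsWithStats(m.astype(np.uint8)); i=1+np.argmax(s[1:,4]); return l==i
                                                                      ~~~~~~~~~^^^^^^^^^
    return _wrapfunc(a, 'argmax', axis=axis, out=out, **kwds)
    return bound(*args, **kwds)
ValueError: attempt to get argmax of an empty sequence
```

Run:
```python
from h import *
np.set_printoptions(precision=4,suppress=True)
W={"top":dict(lid=(170,150,250,230),mat=(252,194,298,238),red=(228,155,246,235)),
   "scene":dict(lid=(235,180,320,250),mat=(230,155,275,192),red=(238,178,275,222))}
for n in W:
    f=np.load(n+"0.npz");p,d=f["p"],f["d"];hsv=cv2.cvtColor(p,cv2.COLOR_RGB2HSV);H,S,V=[hsv[...,i].astype(int) for i in range(3)]
    w=W[n]
    lid=biggest(win((H>100)&(H<130)&(S>150),w["lid"]))
    ct=cv2.findContours(lid.astype(np.uint8),0,2)[0][0]; q=onz(n,ct[:,0,:],0.098)
    print(n,"lid rect",cv2.minAreaRect(q[:,:2].astype(np.float32)))
    hull=cv2.convexHull(ct); hm=np.zeros(lid.shape,np.uint8); cv2.fillConvexPoly(hm,hull,1)
    X=np.zeros(lid.shape+(3,)); o,dd=ray(n,np.argwhere(d>0)[:,::-1]); X[d>0]=o+dd*d[d>0][:,None]
    box=(hm>0)&~((H>100)&(H<130)&(S>120))&(X[...,2]>0.1)
    k,l,s,c=cv2.connectedComponentsWithStats(box.astype(np.uint8),connectivity=8)
    for i in range(1,k):
        if s[i,4]>4: print("nonblue",c[i],s[i,4],"z",np.median(X[l==i][:,2]),"mean",X[l==i].mean(0),"onz.114",onz(n,c[i],.114)[0],"rgb",p[l==i].mean(0))
    mat=win((V<70),w["mat"]); print("V min",V[mat].size); mat=biggest(mat);ct=cv2.findContours(mat.astype(np.uint8),0,2)[0][0]
    print("mat",cv2.minAreaRect(onz(n,ct[:,0,:],0.003)[:,:2].astype(np.float32)))
    red=win(((H<8)|(H>170))&(S>110)&(V>70),w["red"])
    P=X[red&(d>0)]; print("red n",len(P)); i=np.argsort(P[:,0]); print(P[i[::max(1,len(i)//14)]])
a=cv2.imread("pics/top0.png")[145:245,160:310]; b=cv2.imread("pics/scene0.png")[150:255,225:330]
cv2.imwrite("pics/crop.png",np.hstack([cv2.resize(a,None,fx=3,fy=3,interpolation=2),cv2.resize(b,(300,300),interpolation=2)]))
```

```text
top lid rect ((0.561514139175415, -0.029508791863918304), (0.20008584856987, 0.1810484677553177), 2.933438539505005)
nonblue [208.4651 189.    ] 86 z 0.11377031092371093 mean [ 0.5701 -0.0381  0.113 ] onz.114 [ 0.5699 -0.0383  0.114 ] rgb [187.1744 162.9535 154.4302]
nonblue [207.6449 214.0561] 107 z 0.1418096493926171 mean [ 0.4806 -0.0384  0.1369] onz.114 [ 0.4824 -0.0353  0.114 ] rgb [134.4579 143.5607 161.0093]
V min 922
mat ((0.47960594296455383, -0.27030670642852783), (0.11787910759449005, 0.11436023563146591), 10.189252853393555)
red n 84
[[ 0.532  -0.1382  0.1814]
 [ 0.5417 -0.1384  0.1836]
 [ 0.5488 -0.135   0.1808]
 [ 0.5564 -0.138   0.1733]
 [ 0.5639 -0.1377  0.1677]
 [ 0.5784 -0.1342  0.1619]
 [ 0.587  -0.1302  0.1511]
 [ 0.5942 -0.1301  0.1492]
 [ 0.6056 -0.1333  0.143 ]
 [ 0.6178 -0.1293  0.1334]
 [ 0.6303 -0.1288  0.1229]
 [ 0.6423 -0.132   0.1159]
 [ 0.6545 -0.1316  0.1083]
 [ 0.6668 -0.1313  0.1012]]
scene lid rect ((0.5640288591384888, -0.02807263284921646), (0.20333002507686615, 0.1836128532886505), 2.938581705093384)
nonblue [293.5738 198.5738] 61 z 0.138140034445
[... 223 characters left out ...]
[192.1333 158.6167 141.7   ]
nonblue [250.4 218.8] 5 z 0.10252267059641818 mean [ 0.6671 -0.087   0.1028] onz.114 [ 0.6703 -0.0834  0.114 ] rgb [132.6 144.  164.6]
V min 570
mat ((0.4799308776855469, -0.2701960504055023), (0.12229052931070328, 0.11602891236543655), 10.290275573730469)
red n 89
[[ 0.4598 -0.206  -0.001 ]
 [ 0.4972 -0.199  -0.0029]
 [ 0.5363 -0.1391  0.1791]
 [ 0.5444 -0.1874  0.006 ]
 [ 0.5513 -0.1342  0.1698]
 [ 0.5587 -0.1317  0.1562]
 [ 0.5686 -0.1333  0.1667]
 [ 0.5861 -0.1318  0.1558]
 [ 0.5977 -0.1311  0.1538]
 [ 0.6027 -0.1314  0.1414]
 [ 0.6119 -0.1333  0.1321]
 [ 0.6228 -0.1271  0.1285]
 [ 0.6301 -0.1251  0.1227]
 [ 0.6606 -0.1281  0.1023]
 [ 0.6745 -0.1248  0.0981]]
```

View pics/crop.png

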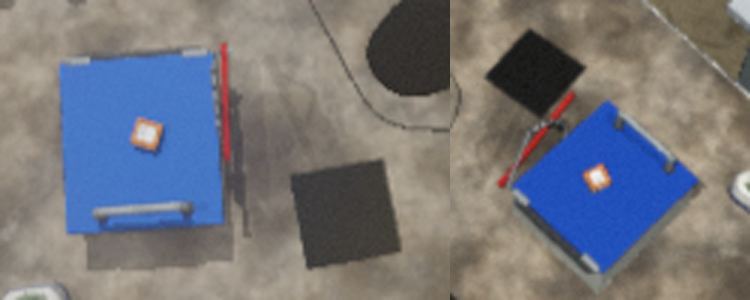

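The crop confirms it: the mat is the plain black square (crop centre about (345,215)), and the small box with the orange top and white label is behind the bar. I'm moving above the box for a closer look.

Request:
drive_tool(increments=[{"dz": -0.05},{"dz": -0.055},{"dx": 0.035,"dy": -0.03},{"dx": 0.035,"dy": -0.03},{"dx": 0.035,"dy": -0.03},{"dx": 0.035,"dy": -0.03},{"dx": 0.035,"dy": -0.03},{"dx": 0.035,"dy": -0.03},{"dx": 0.035,"dy": -0.03},{"dx": 0.035,"dy": -0.03},{"dx": 0.035,"dy": -0.03},{"dx": 0.035,"dy": -0.03},{"dx": 0.035,"dy": -0.03},{"dx": 0.035,"dy": -0.03},{"dx": 0.035,"dy": -0.03},{"dx": 0.035,"dy": -0.03},{}])

```text
schema error: expected keys claw, dx, dy, dz, wx, wy, wz
```

Request:
drive_tool(increments=[{"claw": 0.085,"dx": 0,"dy": 0,"dz": -0.05,"wx": 0,"wy": 0,"wz": 0},{"claw": 0.085,"dx": 0,"dy": 0,"dz": -0.055,"wx": 0,"wy": 0,"wz": 0},{"claw": 0.085,"dx": 0.035,"dy": -0.03,"dz": 0,"wx": 0,"wy": 0,"wz": 0},{"claw": 0.085,"dx": 0.035,"dy": -0.03,"dz": 0,"wx": 0,"wy": 0,"wz": 0},{"claw": 0.085,"dx": 0.035,"dy": -0.03,"dz": 0,"wx": 0,"wy": 0,"wz": 0},{"claw": 0.085,"dx": 0.035,"dy": -0.03,"dz": 0,"wx": 0,"wy": 0,"wz": 0},{"claw": 0.085,"dx": 0.035,"dy": -0.03,"dz": 0,"wx": 0,"wy": 0,"wz": 0},{"claw": 0.085,"dx": 0.035,"dy": -0.03,"dz": 0,"wx": 0,"wy": 0,"wz": 0},{"claw": 0.085,"dx": 0.035,"dy": -0.03,"dz": 0,"wx": 0,"wy": 0,"wz": 0},{"claw": 0.085,"dx": 0.035,"dy": -0.03,"dz": 0,"wx": 0,"wy": 0,"wz": 0},{"claw": 0.085,"dx": 0.035,"dy": -0.03,"dz": 0,"wx": 0,"wy": 0,"wz": 0},{"claw": 0.085,"dx": 0.035,"dy": -0.03,"dz": 0,"wx": 0,"wy": 0,"wz": 0},{"claw": 0.085,"dx": 0.035,"dy": -0.03,"dz": 0,"wx": 0,"wy": 0,"wz": 0},{"claw": 0.085,"dx": 0.035,"dy": -0.03,"dz": 0,"wx": 0,"wy": 0,"wz": 0},{"claw": 0.085,"dx": 0.035,"dy": -0.03,"dz": 0,"wx": 0,"wy": 0,"wz": 0},{"claw": 0.085,"dx": 0.035,"dy": -0.03,"dz": 0,"wx": 0,"wy": 0,"wz": 0},{"claw": 0.085,"dx": 0,"dy": 0,"dz": 0,"wx": 0,"wy": 0,"wz": 0}])

```text
t: 2.22
eef_pos: [0.5508, -0.0463, 0.3609]
tool_rot: [-0.001, 0.981, 0.196, 0.0]
contact_force: [-0.3, -0.8, 0.5]
gripper_width: 0.997
grasp_force: 0.0
```

```bash
cat >> h.py <<'E'
def wray(uv,o):
    c=calibration("wrist");K=c["intrinsics"];uv=np.atleast_2d(uv).astype(float)
    x=(uv[:,0]-K[0,2])/K[0,0];y=(uv[:,1]-K[1,2])/K[1,1];th=np.hypot(x,y)+1e-12
    d=np.c_[np.sin(th)*x/th,np.sin(th)*y/th,np.cos(th)]
    q=np.array(o["tool_rot"]);T=Rn.from_quat(q[[1,2,3,0]]).as_matrix();M=c["mount"]
    return o["eef_pos"]+T@M[:3,3], d@(T@M[:3,:3]).T, d
def wonz(uv,z,o):
    p,d,_=wray(uv,o); return p+d*((z-p[2])/d[:,2])[:,None]
E
python3 - <<'E'
from h import *
import station; print([k for k in dir(station) if not k.startswith("_")])
np.set_printoptions(precision=4,suppress=True)
o=get_obs();p,d=read_camera("wrist");np.savez("w1.npz",p=p,d=d);cv2.imwrite("pics/w1.png",p[:,:,::-1]);print(o["q"])
hsv=cv2.cvtColor(p,cv2.COLOR_RGB2HSV);H,S,V=[hsv[...,i].astype(int) for i in range(3)]
blue=biggest((H>100)&(H<130)&(S>120)); ct=max(cv2.findContours(blue.astype(np.uint8),0,2)[0],key=cv2.contourArea)
hm=np.zeros(blue.shape,np.uint8); cv2.fillConvexPoly(hm,cv2.convexHull(ct),1)
nb=((hm>0)&~((H>100)&(H<130)&(S>90))&(V>40)).astype(np.uint8)
k,l,s,c=cv2.connectedComponentsWithStats(nb)
for i in range(1,k):
    if s[i,4]>60:
        cc=max(cv2.findContours((l==i).astype(np.uint8),0,2)[0],key=cv2.contourArea)
        print(c[i],s[i],p[l==i].mean(0),cv2.minAreaRect(wonz(cc[:,0,:],.114,o)[:,:2].astype(np.float32)))
org=biggest((H<20)&(S>110)&(V>110)&(hm>0));cc=cv2.findContours(org.astype(np.uint8),0,2)[0]
cc=max(cc,key=cv2.contourArea);print("orange",cv2.minAreaRect(wonz(cc[:,0,:],.114,o)[:,:2].astype(np.float32)))
E
```

```text
['PlanningError', 'calibration', 'finger_overhang', 'get_obs', 'hand_in', 'read_camera']
[ 0.2926  0.2174 -0.3801  1.6942  0.0823  1.2463 -1.2816]
[222.7324  59.4225] [212  55  23   9  71] [167.8732 178.7042 184.5211] ((0.6572638154029846, 0.04282635450363159), (0.003772410098463297, 0.028392914682626724), 4.2889723777771)
[325.8429  96.8286] [316  91  22  12  70] [162.2429 173.3286 179.8429] ((0.6642975211143494, -0.0909661203622818), (0.003813711693510413, 0.029120834544301033), 2.096081018447876)
[257.5566 148.6621] [240 132  36  34 663] [223.1991 187.9623 161.1765] ((0.5709140300750732, -0.03874599188566208), (0.03242114186286926, 0.03182412311434746), 72.78112030029297)
[226.9928 213.013 ] [185 189  85  44 693] [155.1053 163.4993 166.9437] ((0.4813758432865143, -0.03438279405236244), (0.025502074509859085, 0.11571378260850906), 3.032010555267334)
orange ((0.5707999467849731, -0.03902069851756096), (0.029891138896346092, 0.030554506927728653), 72.91529846191406)
```

View pics/w1.png

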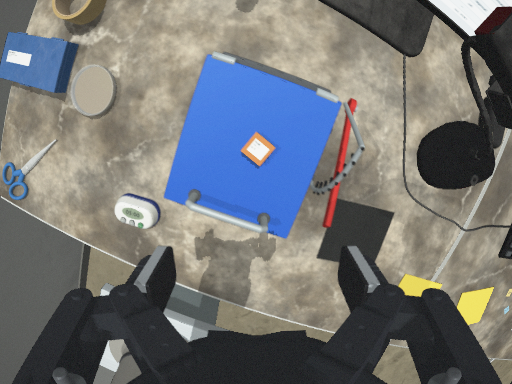

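Run:
```python
import station; print(station.finger_overhang if not callable(station.finger_overhang) else station.finger_overhang())
```

```text
0.025
```

Request:
drive_tool(increments=[{"claw": 0.06,"dx": 0.021,"dy": 0.001,"dz": 0,"wx": 0,"wy": 0,"wz": 0},{"claw": 0.06,"dx": 0,"dy": 0,"dz": 0,"wx": 0,"wy": 0,"wz": -10},{"claw": 0.06,"dx": 0,"dy": 0,"dz": 0,"wx": 0,"wy": 0,"wz": -10},{"claw": 0.06,"dx": 0,"dy": 0,"dz": 0,"wx": 0,"wy": 0,"wz": -10},{"claw": 0.06,"dx": 0,"dy": 0,"dz": 0,"wx": 0,"wy": 0,"wz": -10},{"claw": 0.06,"dx": 0,"dy": 0,"dz": 0,"wx": 0,"wy": 0,"wz": -10},{"claw": 0.06,"dx": 0,"dy": 0,"dz": 0.04,"wx": 0,"wy": 0,"wz": 0},{"claw": 0.06,"dx": 0,"dy": 0,"dz": 0.04,"wx": 0,"wy": 0,"wz": 0},{"claw": 0.06,"dx": 0,"dy": 0,"dz": 0.04,"wx": 0,"wy": 0,"wz": 0},{"claw": 0.06,"dx": 0,"dy": 0,"dz": 0,"wx": 0,"wy": 0,"wz": 0}])

```text
t: 3.52
eef_pos: [0.5673, -0.0457, 0.2384]
tool_rot: [-0.002, 0.808, 0.589, -0.003]
contact_force: [0.2, -0.5, 1.6]
gripper_width: 0.701
grasp_force: 0.0
```

Run:
```python
from h import *
np.set_printoptions(precision=4,suppress=True)
o=get_obs();p,d=read_camera("wrist");print(o["eef_pos"],o["tool_rot"])
hsv=cv2.cvtColor(p,cv2.COLOR_RGB2HSV);H,S,V=[hsv[...,i].astype(int) for i in range(3)]
org=biggest((H<20)&(S>110)&(V>110)&(np.indices(H.shape)[0]<300));cc=max(cv2.findContours(org.astype(np.uint8),0,2)[0],key=cv2.contourArea)
r=cv2.minAreaRect(wonz(cc[:,0,:],.114,o)[:,:2].astype(np.float32));print("orange",cc.mean(0),r)
q=np.array(o["tool_rot"]);T=Rn.from_quat(q[[1,2,3,0]]).as_matrix()
print("tool shift",T.T@(np.r_[r[0],.127]-o["eef_pos"]),"tool y heading",np.degrees(np.arctan2(T[1,1],T[0,1])),"z",T[:,2])
```

```text
[ 0.5673 -0.0457  0.2384] [-0.0018  0.8085  0.5885 -0.003 ]
orange [[251.3846 190.5385]] ((0.5713545083999634, -0.037318192422389984), (0.03086703084409237, 0.030111735686659813), 72.2670669555664)
tool shift [0.0095 0.002  0.1114] tool y heading -17.89295739810815 z [-0.0069 -0.0005 -1.    ]
```

Request:
drive_tool(increments=[{"claw": 0.06,"dx": 0.009,"dy": 0.002,"dz": 0.03,"wx": 0,"wy": 0,"wz": 0},{"claw": 0.06,"dx": 0,"dy": 0,"dz": 0.03,"wx": 0,"wy": 0,"wz": 0},{"claw": 0.06,"dx": 0,"dy": 0,"dz": 0.02,"wx": 0,"wy": 0,"wz": 0},{"claw": 0.06,"dx": 0,"dy": 0,"dz": 0.01,"wx": 0,"wy": 0,"wz": 0},{"claw": 0.06,"dx": 0,"dy": 0,"dz": 0.01,"wx": 0,"wy": 0,"wz": 0},{"claw": 0.06,"dx": 0,"dy": 0,"dz": 0.01,"wx": 0,"wy": 0,"wz": 0},{"claw": 0.06,"dx": 0,"dy": 0,"dz": 0,"wx": 0,"wy": 0,"wz": 0}])

```text
t: 4.45
eef_pos: [0.5743, -0.0359, 0.1309]
tool_rot: [-0.0, 0.808, 0.589, -0.0]
contact_force: [-0.1, -0.2, 0.9]
gripper_width: 0.703
grasp_force: 0.0
```

Request:
drive_tool(increments=[{"claw": 0.06,"dx": 0,"dy": -0.002,"dz": 0.004,"wx": 0,"wy": 0,"wz": 0},{"claw": 0.045,"dx": 0,"dy": 0,"dz": 0,"wx": 0,"wy": 0,"wz": 0},{"claw": 0.038,"dx": 0,"dy": 0,"dz": 0,"wx": 0,"wy": 0,"wz": 0},{"claw": 0.034,"dx": 0,"dy": 0,"dz": 0,"wx": 0,"wy": 0,"wz": 0},{"claw": 0.031,"dx": 0,"dy": 0,"dz": 0,"wx": 0,"wy": 0,"wz": 0},{"claw": 0.029,"dx": 0,"dy": 0,"dz": 0,"wx": 0,"wy": 0,"wz": 0},{"claw": 0.027,"dx": 0,"dy": 0,"dz": 0,"wx": 0,"wy": 0,"wz": 0},{"claw": 0.025,"dx": 0,"dy": 0,"dz": 0,"wx": 0,"wy": 0,"wz": 0},{"claw": 0.02,"dx": 0,"dy": 0,"dz": 0,"wx": 0,"wy": 0,"wz": 0},{"claw": 0.02,"dx": 0,"dy": 0,"dz": 0,"wx": 0,"wy": 0,"wz": 0}], newtons=22)

```text
t: 5.7
eef_pos: [0.5727, -0.0352, 0.1275]
tool_rot: [0.0, 0.808, 0.589, 0.0]
contact_force: [-1.9, 0.2, 5.6]
gripper_width: 0.356
grasp_force: 22.1
```

Request:
drive_tool(increments=[{"claw": 0.02,"dx": 0,"dy": 0,"dz": -0.005,"wx": 0,"wy": 0,"wz": 0},{"claw": 0.02,"dx": 0,"dy": 0,"dz": -0.015,"wx": 0,"wy": 0,"wz": 0},{"claw": 0.02,"dx": 0,"dy": 0,"dz": -0.03,"wx": 0,"wy": 0,"wz": 0},{"claw": 0.02,"dx": 0,"dy": 0,"dz": -0.04,"wx": 0,"wy": 0,"wz": 0},{"claw": 0.02,"dx": 0,"dy": 0,"dz": -0.04,"wx": 0,"wy": 0,"wz": 0},{"claw": 0.02,"dx": 0,"dy": 0,"dz": -0.04,"wx": 0,"wy": 0,"wz": 0},{"claw": 0.02,"dx": 0,"dy": 0,"dz": -0.04,"wx": 0,"wy": 0,"wz": 0},{"claw": 0.02,"dx": 0,"dy": 0,"dz": -0.02,"wx": 0,"wy": 0,"wz": 0},{"claw": 0.02,"dx": 0,"dy": 0,"dz": 0,"wx": 0,"wy": 0,"wz": 0}])

```text
t: 6.82
eef_pos: [0.5733, -0.035, 0.3597]
tool_rot: [0.001, 0.808, 0.589, 0.002]
contact_force: [1.0, 0.2, -0.6]
gripper_width: 0.354
grasp_force: 21.9
```

Request:
drive_tool(increments=[{"claw": 0.02,"dx": -0.03,"dy": -0.003,"dz": 0,"wx": 0,"wy": 0,"wz": 0},{"claw": 0.02,"dx": -0.03,"dy": -0.003,"dz": 0,"wx": 0,"wy": 0,"wz": 0},{"claw": 0.02,"dx": -0.03,"dy": -0.003,"dz": 0,"wx": 0,"wy": 0,"wz": 0},{"claw": 0.02,"dx": -0.03,"dy": -0.003,"dz": 0,"wx": 0,"wy": 0,"wz": 0},{"claw": 0.02,"dx": -0.03,"dy": -0.003,"dz": 0,"wx": 0,"wy": 0,"wz": 0},{"claw": 0.02,"dx": -0.03,"dy": -0.003,"dz": 0,"wx": 0,"wy": 0,"wz": 0},{"claw": 0.02,"dx": -0.03,"dy": -0.003,"dz": 0,"wx": 0,"wy": 0,"wz": 0},{"claw": 0.02,"dx": -0.03,"dy": -0.003,"dz": 0,"wx": 0,"wy": 0,"wz": 0},{"claw": 0.02,"dx": -0.03,"dy": -0.003,"dz": 0,"wx": 0,"wy": 0,"wz": 0},{"claw": 0.02,"dx": 0,"dy": 0,"dz": 0,"wx": 0,"wy": 0,"wz": 0},{"claw": 0.02,"dx": 0,"dy": 0,"dz": 0.04,"wx": 0,"wy": 0,"wz": 0},{"claw": 0.02,"dx": 0,"dy": 0,"dz": 0.04,"wx": 0,"wy": 0,"wz": 0},{"claw": 0.02,"dx": 0,"dy": 0,"dz": 0.04,"wx": 0,"wy": 0,"wz": 0},{"claw": 0.02,"dx": 0,"dy": 0,"dz": 0.04,"wx": 0,"wy": 0,"wz": 0},{"claw": 0.02,"dx": 0,"dy": 0,"dz": 0.04,"wx": 0,"wy": 0,"wz": 0},{"claw": 0.02,"dx": 0,"dy": 0,"dz": 0,"wx": 0,"wy": 0,"wz": 0}])

```text
t: 8.82
eef_pos: [0.4625, -0.2818, 0.1543]
tool_rot: [-0.004, 0.807, 0.59, -0.001]
contact_force: [0.4, -0.5, 0.3]
gripper_width: 0.361
grasp_force: 22.0
```

Request:
drive_tool(increments=[{"claw": 0.02,"dx": 0,"dy": 0,"dz": 0.035,"wx": 0,"wy": 0,"wz": 0},{"claw": 0.02,"dx": 0,"dy": 0,"dz": 0.035,"wx": 0,"wy": 0,"wz": 0},{"claw": 0.02,"dx": 0,"dy": 0,"dz": 0.025,"wx": 0,"wy": 0,"wz": 0},{"claw": 0.02,"dx": 0,"dy": 0,"dz": 0.01,"wx": 0,"wy": 0,"wz": 0},{"claw": 0.02,"dx": 0,"dy": 0,"dz": 0.005,"wx": 0,"wy": 0,"wz": 0},{"claw": 0.02,"dx": 0,"dy": 0,"dz": 0,"wx": 0,"wy": 0,"wz": 0},{"claw": 0.02,"dx": 0,"dy": 0,"dz": 0,"wx": 0,"wy": 0,"wz": 0}])

```text
t: 9.7
eef_pos: [0.4651, -0.2844, 0.0483]
tool_rot: [0.001, 0.808, 0.589, 0.0]
contact_force: [-0.1, -0.5, -1.5]
gripper_width: 0.355
grasp_force: 22.0
```

Request:
drive_tool(increments=[{"claw": 0.02,"dx": 0,"dy": 0,"dz": 0.007,"wx": 0,"wy": 0,"wz": 0},{"claw": 0.02,"dx": 0,"dy": 0,"dz": 0.005,"wx": 0,"wy": 0,"wz": 0},{"claw": 0.02,"dx": 0,"dy": 0,"dz": 0.002,"wx": 0,"wy": 0,"wz": 0},{"claw": 0.02,"dx": 0,"dy": 0,"dz": 0,"wx": 0,"wy": 0,"wz": 0},{"claw": 0.02,"dx": 0,"dy": 0,"dz": 0,"wx": 0,"wy": 0,"wz": 0}])

```text
t: 10.32
eef_pos: [0.4645, -0.2841, 0.0334]
tool_rot: [0.0, 0.808, 0.589, 0.0]
contact_force: [1.0, -0.2, -0.8]
gripper_width: 0.356
grasp_force: 22.1
```

Request:
drive_tool(increments=[{"claw": 0.02,"dx": 0,"dy": 0,"dz": 0.001,"wx": 0,"wy": 0,"wz": 0},{"claw": 0.02,"dx": 0,"dy": 0,"dz": 0,"wx": 0,"wy": 0,"wz": 0},{"claw": 0.034,"dx": 0,"dy": 0,"dz": 0,"wx": 0,"wy": 0,"wz": 0},{"claw": 0.04,"dx": 0,"dy": 0,"dz": 0,"wx": 0,"wy": 0,"wz": 0},{"claw": 0.05,"dx": 0,"dy": 0,"dz": 0,"wx": 0,"wy": 0,"wz": 0},{"claw": 0.06,"dx": 0,"dy": 0,"dz": 0,"wx": 0,"wy": 0,"wz": 0},{"claw": 0.06,"dx": 0,"dy": 0,"dz": 0,"wx": 0,"wy": 0,"wz": 0},{"claw": 0.06,"dx": 0,"dy": 0,"dz": -0.02,"wx": 0,"wy": 0,"wz": 0},{"claw": 0.06,"dx": 0,"dy": 0,"dz": -0.04,"wx": 0,"wy": 0,"wz": 0},{"claw": 0.06,"dx": 0,"dy": 0,"dz": -0.05,"wx": 0,"wy": 0,"wz": 0},{"claw": 0.06,"dx": 0,"dy": 0,"dz": -0.05,"wx": 0,"wy": 0,"wz": 0},{"claw": 0.06,"dx": 0,"dy": 0,"dz": -0.05,"wx": 0,"wy": 0,"wz": 0},{"claw": 0.06,"dx": 0,"dy": 0,"dz": -0.05,"wx": 0,"wy": 0,"wz": 0},{"claw": 0.06,"dx": 0,"dy": 0,"dz": -0.05,"wx": 0,"wy": 0,"wz": 0},{"claw": 0.06,"dx": 0,"dy": 0,"dz": 0,"wx": 0,"wy": 0,"wz": 0}])

```text
t: 12.2
eef_pos: [0.4663, -0.2847, 0.3468]
tool_rot: [0.004, 0.808, 0.589, 0.002]
contact_force: [-0.4, 0.5, -1.7]
gripper_width: 0.703
grasp_force: 0.0
```

Run:
```python
from h import *
np.set_printoptions(precision=4,suppress=True)
o=get_obs();p,d=read_camera("wrist");cv2.imwrite("pics/w2.png",p[:,:,::-1])
hsv=cv2.cvtColor(p,cv2.COLOR_RGB2HSV);H,S,V=[hsv[...,i].astype(int) for i in range(3)]
org=biggest((H<20)&(S>110)&(V>110)&(np.indices(H.shape)[0]<330));cc=max(cv2.findContours(org.astype(np.uint8),0,2)[0],key=cv2.contourArea)
r=cv2.minAreaRect(wonz(cc[:,0,:],.019,o)[:,:2].astype(np.float32))
v,u=np.nonzero(org&(d>0));P,D,dc=wray(np.c_[u,v],o);X=P+D*(d[v,u]/dc[:,2])[:,None];print("box",cc.mean(0),r,"top z",np.median(X[:,2]))
y=np.radians(2.93);ex=np.array([np.cos(y),np.sin(y)]);ey=np.array([-ex[1],ex[0]]);h=np.array([.5628,-.0288])+.1*ex
def side(X): q=X[:,:2]-h; return np.c_[q@ex,q@ey,X[:,2]-.094]
def fit(L,name):
    m=(L[:,2]>.0)&(L[:,0]<-.02)&(abs(L[:,1]+.1055)<.02);L=L[m]
    vx,vy,x0,y0=cv2.fitLine(L[:,[0,2]].astype(np.float32),cv2.DIST_HUBER,0,.01,.01).ravel()
    a=np.arctan2(-vy*np.sign(vx),abs(vx)); print(name,len(L),"angle",a,"off",((L[:,0]*np.sin(a)+L[:,2]*np.cos(a)).mean()),"y",L[:,1].mean(),"rays from hinge",np.median(np.arctan2(L[:,2],-L[:,0])[L[:,0]<-.08]),"len",np.hypot(L[:,0],L[:,2]).max())
red=((H<8)|(H>172))&(S>120)&(V>80)
v,u=np.nonzero(red&(d>0));P,D,dc=wray(np.c_[u,v],o);fit(side(P+D*(d[v,u]/dc[:,2])[:,None]),"wrist")
for n,w in (("top",(228,155,246,235)),("scene",(238,178,275,222))):
    f=np.load(n+"0.npz");hs=cv2.cvtColor(f["p"],cv2.COLOR_RGB2HSV).astype(int)
    rd=win(((hs[...,0]<8)|(hs[...,0]>170))&(hs[...,1]>110)&(hs[...,2]>70),w); fit(side(pts(n,rd,f["d"])),n)
```

```text
box [[455.1053 258.9474]] ((0.7943825721740723, -0.6085600256919861), (0.10586465895175934, 0.06868892163038254), 64.37812042236328) top z 0.05772168041863035
wrist 679 angle 0.5472536 off 0.0074398321362584225 y -0.10674338822974216 rays from hinge 0.6127216297281926 len 0.16415053760952203
top 64 angle 0.5735827 off 0.004014268333817892 y -0.10522799229881208 rays from hinge 0.6156481771358264 len 0.16428382331709582
scene 60 angle 0.54821384 off 0.0075770375794907965 y -0.1025444119093163 rays from hinge 0.5946931879513665 len 0.16228757856652454
```

View pics/w2.png

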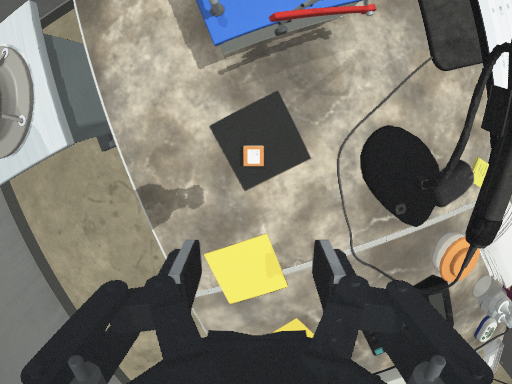

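The box stands upright on the mat at (254,156), well inside it. The pointer fits give about 0.55 rad, with the seen surface 6–7 mm out, which matches its half depth. Next I go above the bar.

Request:
drive_tool(increments=[{"claw": 0.05,"dx": 0.035,"dy": -0.009,"dz": 0,"wx": 0,"wy": 0,"wz": 0},{"claw": 0.05,"dx": 0.035,"dy": -0.009,"dz": 0,"wx": 0,"wy": 0,"wz": 0},{"claw": 0.05,"dx": 0.035,"dy": -0.009,"dz": 0,"wx": 0,"wy": 0,"wz": 0},{"claw": 0.05,"dx": 0.035,"dy": -0.009,"dz": 0,"wx": 0,"wy": 0,"wz": 0},{"claw": 0.05,"dx": 0.035,"dy": -0.009,"dz": 0,"wx": 0,"wy": 0,"wz": 0},{"claw": 0.05,"dx": 0.035,"dy": -0.009,"dz": 0,"wx": 0,"wy": 0,"wz": 0},{"claw": 0.05,"dx": 0.034,"dy": -0.01,"dz": 0,"wx": 0,"wy": 0,"wz": 0},{"claw": 0.05,"dx": 0,"dy": 0,"dz": 0,"wx": 0,"wy": 0,"wz": -10},{"claw": 0.05,"dx": 0,"dy": 0,"dz": 0,"wx": 0,"wy": 0,"wz": -10.5},{"claw": 0.05,"dx": 0,"dy": 0,"dz": 0.04,"wx": 0,"wy": 0,"wz": 0},{"claw": 0.05,"dx": 0,"dy": 0,"dz": 0.04,"wx": 0,"wy": 0,"wz": 0},{"claw": 0.05,"dx": 0,"dy": 0,"dz": 0,"wx": 0,"wy": 0,"wz": 0},{"claw": 0.05,"dx": 0,"dy": 0,"dz": 0,"wx": 0,"wy": 0,"wz": 0}])

```text
t: 13.88
eef_pos: [0.4783, -0.032, 0.2629]
tool_rot: [-0.0, 0.69, 0.724, 0.0]
contact_force: [0.0, -0.2, 0.6]
gripper_width: 0.585
grasp_force: 0.0
```

Run:
```python
from h import *
np.set_printoptions(precision=4,suppress=True)
o=get_obs();p,d=read_camera("wrist")
v,u=np.nonzero(d>0);P,D,dc=wray(np.c_[u,v],o);X=P+D*(d[v,u]/dc[:,2])[:,None]
m=(X[:,2]>.128)&(X[:,2]<.16)&(abs(X[:,0]-.48)<.05)&(abs(X[:,1]+.03)<.08);B=X[m]
print(len(B),B.mean(0),np.percentile(B,[2,50,98],0))
for a in np.arange(-.09,.04,.02):
    k=abs(B[:,1]-a)<.01; print(a,k.sum(),B[k].mean(0) if k.any() else '')
```

```text
1352 [ 0.4805 -0.0268  0.1426] [[ 0.4744 -0.0807  0.136 ]
 [ 0.4805 -0.0252  0.1432]
 [ 0.4867  0.0194  0.1451]]
-0.09 29 [ 0.4834 -0.0829  0.1387]
-0.06999999999999999 212 [ 0.4829 -0.0694  0.1431]
-0.04999999999999999 236 [ 0.4818 -0.0498  0.1434]
-0.029999999999999985 271 [ 0.4805 -0.0298  0.1431]
-0.009999999999999981 282 [ 0.4795 -0.0098  0.1431]
0.010000000000000023 300 [0.4785 0.0101 0.1417]
0.030000000000000027 22 [0.4783 0.0208 0.1351]
```

Request:
drive_tool(increments=[{"claw": 0.05,"dx": 0,"dy": 0.002,"dz": 0.03,"wx": 0,"wy": 0,"wz": 0},{"claw": 0.05,"dx": 0,"dy": 0,"dz": 0.03,"wx": 0,"wy": 0,"wz": 0},{"claw": 0.05,"dx": 0,"dy": 0,"dz": 0.03,"wx": 0,"wy": 0,"wz": 0},{"claw": 0.05,"dx": 0,"dy": 0,"dz": 0.02,"wx": 0,"wy": 0,"wz": 0},{"claw": 0.05,"dx": 0,"dy": 0,"dz": 0.008,"wx": 0,"wy": 0,"wz": 0},{"claw": 0.05,"dx": 0,"dy": 0,"dz": 0,"wx": 0,"wy": 0,"wz": 0},{"claw": 0.03,"dx": 0,"dy": 0,"dz": 0,"wx": 0,"wy": 0,"wz": 0},{"claw": 0.018,"dx": 0,"dy": 0,"dz": 0,"wx": 0,"wy": 0,"wz": 0},{"claw": 0.01,"dx": 0,"dy": 0,"dz": 0,"wx": 0,"wy": 0,"wz": 0},{"claw": 0.002,"dx": 0,"dy": 0,"dz": 0,"wx": 0,"wy": 0,"wz": 0},{"claw": 0.002,"dx": 0,"dy": 0,"dz": 0,"wx": 0,"wy": 0,"wz": 0},{"claw": 0.002,"dx": 0,"dy": 0,"dz": 0,"wx": 0,"wy": 0,"wz": 0}], newtons=25)

```text
t: 15.42
eef_pos: [0.4804, -0.0321, 0.1448]
tool_rot: [0.0, 0.69, 0.724, 0.0]
contact_force: [-0.5, -0.1, 5.1]
gripper_width: 0.105
grasp_force: 24.5
```

Request:
drive_tool(increments=[{"claw": 0.002,"dx": 0,"dy": 0.003,"dz": -0.01,"wx": 0,"wy": 0,"wz": 0},{"claw": 0.002,"dx": 0,"dy": 0.003,"dz": -0.01,"wx": 0,"wy": 0,"wz": 0},{"claw": 0.002,"dx": 0,"dy": 0.004,"dz": -0.01,"wx": 0,"wy": 0,"wz": 0},{"claw": 0.002,"dx": 0,"dy": 0.0043,"dz": -0.0095,"wx": 0,"wy": 0,"wz": 0},{"claw": 0.002,"dx": 0,"dy": 0.005,"dz": -0.009,"wx": 0,"wy": 0,"wz": 0},{"claw": 0.002,"dx": 0,"dy": 0.0053,"dz": -0.009,"wx": 0,"wy": 0,"wz": 0},{"claw": 0.002,"dx": 0,"dy": 0.006,"dz": -0.0085,"wx": 0,"wy": 0,"wz": 0},{"claw": 0.002,"dx": 0,"dy": 0.0063,"dz": -0.0083,"wx": 0,"wy": 0,"wz": 0},{"claw": 0.002,"dx": 0,"dy": 0.0067,"dz": -0.008,"wx": 0,"wy": 0,"wz": 0},{"claw": 0.002,"dx": 0,"dy": 0.007,"dz": -0.0075,"wx": 0,"wy": 0,"wz": 0},{"claw": 0.002,"dx": 0,"dy": 0,"dz": 0,"wx": 0,"wy": 0,"wz": 0},{"claw": 0.002,"dx": 0,"dy": 0,"dz": 0,"wx": 0,"wy": 0,"wz": 0}])

```text
t: 16.92
eef_pos: [0.5289, -0.0296, 0.2345]
tool_rot: [-0.001, 0.69, 0.724, -0.002]
contact_force: [-8.9, 0.2, 5.9]
gripper_width: 0.104
grasp_force: 24.7
```

Run:
```python
from h import *
np.set_printoptions(precision=4,suppress=True)
yw=np.radians(2.93);ex=np.array([np.cos(yw),np.sin(yw)]);ey=np.array([-ex[1],ex[0]]);h=np.array([.5628,-.0288])+.1*ex
o=get_obs();ims={n:read_camera(n) for n in ("wrist","top","scene")}
q=np.array(o["eef_pos"]);L=np.array([(q[:2]-h)@ex,q[2]-.006-.094]);print("by fingers",np.arctan2(L[1],-L[0])-.240,np.hypot(*L))
for n,(p,d) in ims.items():
    cv2.imwrite(f"pics/{n}3.png",p[:,:,::-1]);hs=cv2.cvtColor(p,cv2.COLOR_RGB2HSV).astype(int);H,S,V=hs[...,0],hs[...,1],hs[...,2]
    for nm,m in (("lid",(H>100)&(H<130)&(S>130)),("ptr",((H<8)|(H>172))&(S>110)&(V>70))):
        v,u=np.nonzero(m&(d>0))
        if n=="wrist": P,D,dc=wray(np.c_[u,v],o);X=P+D*(d[v,u]/dc[:,2])[:,None]
        else: X=pts(n,m,d)
        g=X[:,:2]-h;L=np.c_[g@ex,g@ey,X[:,2]-.094];k=(L[:,2]>.002)&(L[:,0]<-.015)&(L[:,0]>-.2)&((abs(L[:,1])<.085) if nm=="lid" else (abs(L[:,1]+.1055)<.015));L=L[k]
        if len(L)<20: print(n,nm,len(L));continue
        vx,vy,_,_=cv2.fitLine(L[:,[0,2]].astype(np.float32),cv2.DIST_HUBER,0,.01,.01).ravel();a=np.arctan2(-vy*np.sign(vx),abs(vx))
        print(n,nm,len(L),"angle",a,"off",np.median(L[:,0]*np.sin(a)+L[:,2]*np.cos(a)))
```

```text
by fingers 0.5479062976258177 0.18976932307117353
wrist lid 31792 angle 0.5330215 off 0.0052366368959425695
wrist ptr 47 angle 1.5606439 off -0.01806854499243981
top lid 972 angle 0.5366782 off 0.00482865360973987
top ptr 68 angle 0.5542763 off 0.007712265460796144
scene lid 1640 angle 0.54787123 off 0.002073368389401061
scene ptr 60 angle 0.61215186 off -0.0004731520084776675
```

View pics/wrist3.png

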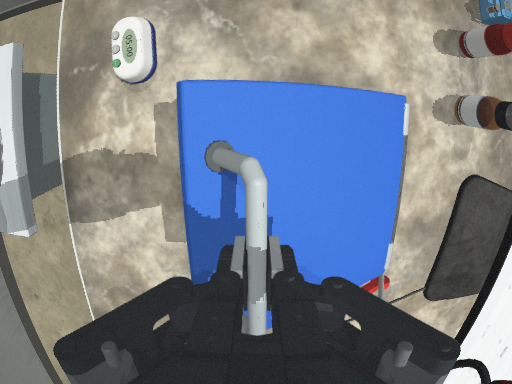

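Request:
drive_tool(increments=[{"claw": 0.002,"dx": 0,"dy": 0.0005,"dz": -0.002,"wx": 0,"wy": 0,"wz": 0},{"claw": 0.002,"dx": 0,"dy": 0.0005,"dz": -0.002,"wx": 0,"wy": 0,"wz": 0},{"claw": 0.002,"dx": 0,"dy": 0,"dz": 0,"wx": 0,"wy": 0,"wz": 0},{"claw": 0.002,"dx": 0,"dy": 0,"dz": 0,"wx": 0,"wy": 0,"wz": 0},{"claw": 0.002,"dx": 0,"dy": 0,"dz": 0,"wx": 0,"wy": 0,"wz": 0},{"claw": 0.002,"dx": 0,"dy": 0,"dz": 0,"wx": 0,"wy": 0,"wz": 0}])

```text
t: 17.82
eef_pos: [0.532, -0.0294, 0.238]
tool_rot: [0.0, 0.69, 0.724, 0.0]
contact_force: [4.2, 2.8, -7.9]
gripper_width: 0.107
grasp_force: 24.3
```

Run:
```python
from h import *
np.set_printoptions(precision=4,suppress=True)
yw=np.radians(2.93);ex=np.array([np.cos(yw),np.sin(yw)]);ey=np.array([-ex[1],ex[0]]);h=np.array([.5628,-.0288])+.1*ex
o=get_obs();q=np.array(o["eef_pos"]);L=np.array([(q[:2]-h)@ex,q[2]-.1]);print("by fingers",np.arctan2(L[1],-L[0])-.240,np.abs(o["joint_vel"]).max())
for n in ("wrist","top"):
    o=get_obs();p,d=read_camera(n);hs=cv2.cvtColor(p,cv2.COLOR_RGB2HSV).astype(int);m=(hs[...,0]>100)&(hs[...,0]<130)&(hs[...,1]>130)
    v,u=np.nonzero(m&(d>0))
    if n=="wrist": P,D,dc=wray(np.c_[u,v],o);X=P+D*(d[v,u]/dc[:,2])[:,None]
    else: X=pts(n,m,d); cv2.imwrite("pics/top4.png",cv2.resize(p[140:250,160:310,::-1],None,fx=4,fy=4,interpolation=2))
    g=X[:,:2]-h;L=np.c_[g@ex,g@ey,X[:,2]-.094];L=L[(L[:,2]>.002)&(L[:,0]<-.015)&(L[:,0]>-.2)&(abs(L[:,1])<.085)]
    vx,vy,_,_=cv2.fitLine(L[:,[0,2]].astype(np.float32),cv2.DIST_HUBER,0,.01,.01).ravel();print(n,np.arctan2(-vy*np.sign(vx),abs(vx)))
```

```text
by fingers 0.5721535785560848 0.001169228047609884
wrist 0.5569148
top 0.5567804
```

View pics/top4.png

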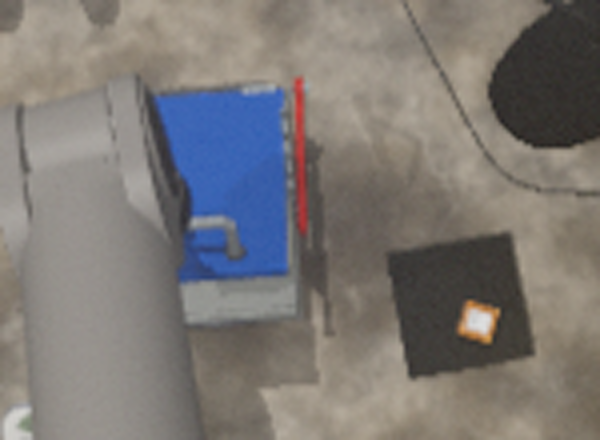

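The lid is at 0.557 rad and the pointer at about 0.555, with the fingers holding still. The crop shows the box upright inside the mat at (479,321). I'm handing in.

```bash
python3 -c "
from station import *
o=get_obs();print(o['t'],o['grasp_force'],o['contact_force']);print(hand_in())"
```

```text
17.925 24.24211174249649 [ 4.61936875  1.7722992  -7.66434651]
the job is handed in; nothing more can be done
None
```

The job is handed in at 17.9 s: the box stands upright and released on the black mat, and the gripper is holding the lid by its bar at about 0.557 rad, in line with the red pointer at about 0.555 rad; no verdict was returned.

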